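Wedge the tool rest into the dovetail bracket at the banding wheel

ROBOT

A 6-joint arm with a two-finger parallel gripper is mounted at the origin on the work surface. World frame = base frame: x ahead of the robot, y to its left, z up, the work surface at z = 0. Lengths are in mm, angles in rad, forces in N, time in s.
With the tool pointing down it reaches from about 350 to 975 mm from the base axis. Payload 7.1 kg.
Tool frame: the origin (TCP) lies on the front face of the gripper's body, between the roots of the fingers; the fingertips stand 80 mm ahead of it and the grasp point (between the pads) lies 61 mm ahead of it (env.tips_ahead is the distance from the TCP to the fingertips, in mm); z points along the fingers, y is the direction in which the jaws open and shut (so a half turn about z gives the same grasp; the last joint's range is limited). The gripper opens to 88 mm and grips with 3 to 60 N. Pads are 20 mm wide; open, the fingers measure 115 mm over their backs; the gripper's body (75 mm by 178 mm) begins 61 mm behind the grasp point.
Start: joints at [1.155, 0.423, 1.63, -0, 1.089, -0.019], TCP at [241.511, 576.436, 302.675] pointing down, gripper open.
Joint ranges: [-3, 3], [-0.9, 2.11], [0.09, 2.58], [-1.31, 4.45], [0.11, 2.69], [-2.54, 2.54]. Speed limits (rad/s): [2.39, 2.39, 3.01, 3.14, 3.14, 3.14].

INTERFACE

Orientations are given as a unit quaternion [x, y, z, w].
In Python, from station import env, set_gripper, viewer, workorder gives the robot as it stands. Calls block until the motion is done:
- env.reach(position, orientation): joint-space move of the TCP to a pose.
- env.move_l(position, rot=None, rate=150, f_stop=None): straight line of the TCP; rot=None keeps the orientation; rate is the mean speed in mm/s. With f_stop (N) it stops when the force on the tool has changed by that much, and returns True; else False.
- env.move_joints(angles): joint-space move.
- set_gripper(opening): finger opening in mm; the grip force is fixed at half the most; returns when the fingers have stopped.
- env.hold(seconds).
- env.ik(position, orientation): joint angles nearest the present ones, or None.
- env.read_state(): the state.
- viewer.camera(name): name is "scene" or "top" or "wrist"; returns the picture (400x640x3 uint8, blue, green, red); there is no depth.
- viewer.camera_params(name): a dict with "fx", "fy", "cx", "cy" (pixels), "pose" (4x4, takes a point from camera to world coordinates); the wrist camera has in their place "tool_from_camera" (4x4, takes a point from camera to tool coordinates, whose origin is the TCP and whose axes are the flange's). Camera axes: x right, y up, looking along -z (the intrinsics and any distortion apply to the point x, -y, -z); pixel columns grow to the right and rows downward; lengths in mm; the calibration is good to about 2 mm. A picture is of the moment at which its call begins: read the wrist's pose just before it. camera_params takes no time and is no camera call.
A pose or a line that the arm cannot do raises env.IKError and nothing moves.
- workorder.sign_off(): hands the job in, once; it reports no verdict.
The state is a dict: "time_s": time; "qpos": joint angles; "dq": joint speeds; "tau": joint torques, N m; "tool_pos": TCP position; "orientation": TCP orientation; "force": force on the tool from outside, world axes, zero at the start; "wrist_torque": the same for the moment, N m; "width": finger opening in mm.
Only numpy, scipy, OpenCV 4.12 (cv2) and the standard library are available. Lean on these libraries where they do the work, as an engineer would, in place of code of your own. Each camera call takes 0.05 s, during which the arm holds its last target.

TASK

Fit the steel tool rest with the red post to the green bracket in front of the banding wheel: set its dovetail foot gently on the bracket's open landing, bar end towards the wheel, slide it along the way under the jaws and push on until it wedges tight. Firm it home with a steady push of about 15 N along the way, never over 20 N, then let go and leave it wedged there. Do not disturb the bowl on the wheel or the other things on the table.

Things in the scene. Friction and masses are not known exactly. Their poses are not given: they have to be found in the camera images.
- rest_grip (a point): middle of the tool rest's red upright post (26 mm along x, 18 mm across y; top 20 mm above this point). Foot: underside 50 mm below, 60 mm long (x), 14 mm high, 47 mm wide underneath, narrowing upwards, with one straight flank (-y) and one tapering 1:10 towards +x. A steel bar (90 mm along y, 12 mm thick, its axis 2 mm above this point) stands 45 mm ahead at +x. Steel, about 0.42 kg.
- rest: the same tool rest; origin at the centre of its foot's underside, x towards the bar, z up.
- bracket: green fixed bracket, 176 (x) x 116 (y) mm, top (the way's bed) 30 mm above its origin, which lies under its centre on the table. x runs along the way towards the wheel. Open landing from x = -88 to -12 mm; jaws from -12 to 88 mm, tops 20 mm above the bed. The straight jaw is on -y. With the rest in the way, post and bracket share y = 0 and x directions.
- gib: base of the tapered, spring-backed brass jaw on +y; frame as the bracket's. The strip is screwed down up to 1.5 mm further in or out each time, which this pose does not show: the rest first binds with its post anywhere from x = 25 to 55 mm (bracket frame), resists with some 6 N, then 1 to 2 N more per mm. A 15 N push loads the strip with about 25 N; friction keeps it wedged.
- bowl: white bowl, 100 mm across and 45 mm high, standing loose on the banding wheel beyond the bracket (wheel 170 mm across, top 50 mm above the table, its centre about 225 mm along the bracket's +x). Origin: centre of its underside. Leave alone.
- burner_a: pale waisted clay oil burner, 84 mm across, 92 mm high; origin under its centre. Leave alone.
- burner_b: green waisted oil burner, 84 mm across, 92 mm high; origin under its centre. Leave alone.
- mug: blue mug, 76 mm across, 85 mm high, handle on its +y side; origin under its centre. Leave alone.
- bottle: clear bottle with blue cap, 60 mm across, 190 mm high; origin under its centre. Leave alone.
- cup: small pale cup, 66 mm across, 50 mm high; origin under its centre. Leave alone.
- brush: brush lying on the table along its x axis. Leave alone.
- block: pale plaster block 90 x 60 x 35 mm; origin under its centre. Leave alone.
There are look-alikes about, which are no part of the job. Leave any turquoise or yellow look-alike of the rest alone.

How it is judged (in metres and radians):
On the way, in this order (a step that is already met when the one before it is completed fails the run):
1. the foot lies in the way, under the jaws and down on the bed (x of rest_grip in the frame of bracket between 0 and 0.06 m and z of rest_grip in the frame of bracket between 0.077 and 0.083 m and y of rest_grip in the frame of bracket between -0.006 and 0.006 m and angle between the x axis of rest_grip and the x axis of bracket, either way round below 0.12 rad), for 0.1 s.
2. the rest is pushed tight against the tapered jaw (x of rest_grip in the frame of bracket between 0.022 and 0.068 m and z of rest_grip in the frame of bracket between 0.077 and 0.083 m and y of rest_grip in the frame of bracket between -0.006 and 0.006 m and angle between the x axis of rest_grip and the x axis of bracket, either way round below 0.04 rad and contact force between rest and gib above 12 N), for 0.2 s.
At the end, for the whole second after the job is handed in: the rest sits wedged in the way: post 22 to 68 mm along the bracket, within 6 mm of its centre line, foot on the bed within 3 mm, upright and in line within about 2 degrees, still gripped by the tapered jaw with over 7 N, at rest; the other things within 30 mm of where they stood (x of rest_grip in the frame of bracket between 0.022 and 0.068 m and z of rest_grip in the frame of bracket between 0.077 and 0.083 m and y of rest_grip in the frame of bracket between -0.006 and 0.006 m and angle between the x axis of rest_grip and the x axis of bracket, either way round below 0.04 rad and angle between rest_grip's own z axis and vertical below 0.05 rad and contact force between rest and gib above 7 N and linear speed of rest below 0.01 m/s and distance of each of bowl, burner_a, burner_b, mug, bottle, cup, brush, block from where it was at the start of the episode below 0.03 m); the robot touches nothing.
It fails at once if the rest was forced: over 44 N on the tapered jaw (a push of well over 20 N) (contact force between rest and gib above 44 N).
It fails at once if the rest was slammed or leaned on the bracket with over 120 N in all (contact force between rest and bracket above 120 N).
It fails at once if a bystander was knocked away (distance of any of bowl, burner_a, burner_b, mug, bottle, cup, brush, block from where it was at the start of the episode above 0.03 m).
It also fails if it takes over 64 s, if anything falls off the work surface, if the arm or the gripper's body presses on something with over 40 N, if the wrist force passes 120 N, or if a joint passes its speed limit or range.

## Working session

There is one attempt and no reset: what is moved stays moved. The work goes in short steps, each a Python script; the robot and the scene stay as the last script left them, time stands still between calls to the robot, and variables do not carry over. Pictures are saved under pics/ and viewed, and the job is handed in when it is done.

```bash
ls; mkdir -p pics
python3 - <<'E'
from station import env, set_gripper, viewer, workorder
import cv2
for n in ["scene","top","wrist"]:
    im=viewer.camera(n); cv2.imwrite(f"pics/{n}0.png",im)
    print(n,viewer.camera_params(n))
print(env.read_state())
E
```

```text
pics
scene {'fx': 451.0189851016744, 'fy': 451.0189851016744, 'cx': 313.80097516817233, 'cy': 200.7724207224989, 'pose': array([[ 3.25421522e-01, -6.67349129e-01,  6.69885045e-01,
         1.32808201e+03],
       [ 9.45554983e-01,  2.25802867e-01, -2.34390357e-01,
        -2.77921733e+02],
       [ 5.15823689e-03,  7.09688809e-01,  7.04496407e-01,
         9.27918653e+02],
       [ 0.00000000e+00,  0.00000000e+00,  0.00000000e+00,
         1.00000000e+00]])}
top {'fx': 376.8722408801267, 'fy': 376.8722408801267, 'cx': 319.9737541907115, 'cy': 206.02700116866947, 'pose': array([[-1.51741150e-02,  9.84654567e-01, -1.73853760e-01,
         3.36843521e+02],
       [-9.99812242e-01, -1.28463015e-02,  1.45069997e-02,
         4.64442013e+00],
       [ 1.20510056e-02,  1.74041248e-01,  9.84664622e-01,
         1.23758599e+03],
       [ 0.00000000e+00,  0.00000000e+00,  0.00000000e+00,
         1.00000000e+00]])}
wrist {'fx': 286.19008502874897, 'fy': 286.19008502874897, 'cx': 319.451756786631, 'cy': 196.5481132687011, 'tool_from_camera': array([[ 6.22542340e-04,  9.69585366e-01,  2.44752591
[... 257 characters left out ...]
00,
         1.00000000e+00]])}
{'time_s': 0.15, 'qpos': array([ 1.15501713e+00,  4.23656856e-01,  1.63049143e+00,  1.23422235e-05,
        1.08861333e+00, -1.89971211e-02]), 'dq': array([-0.00035998, -0.00232924, -0.00150186,  0.00140999, -0.00071851,
       -0.00061522]), 'tau': array([-2.71733006e-04, -5.44987106e+01, -2.73918629e+01,  6.43350324e-02,
        2.04512430e-02, -6.59929856e-05]), 'tool_pos': array([241.37026239, 576.14962244, 302.09454092]), 'orientation': array([ 1.97094958e-01,  9.80384229e-01, -5.69544471e-04, -1.31397748e-04]), 'force': array([0.75571498, 0.5025847 , 0.17945165]), 'wrist_torque': array([-0.00473826,  0.01600423,  0.0009371 ]), 'width': 87.80682342785808}
```

View pics/scene0.png

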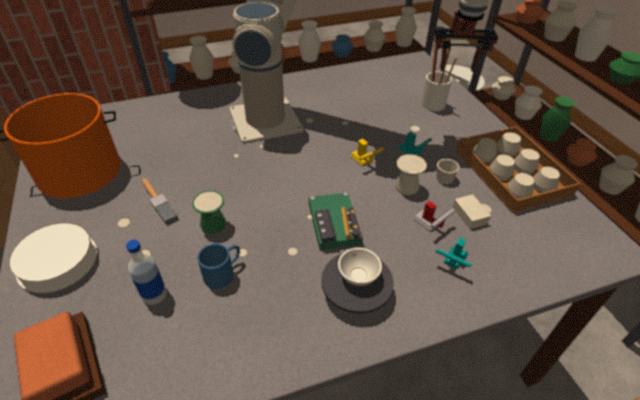

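View pics/top0.png

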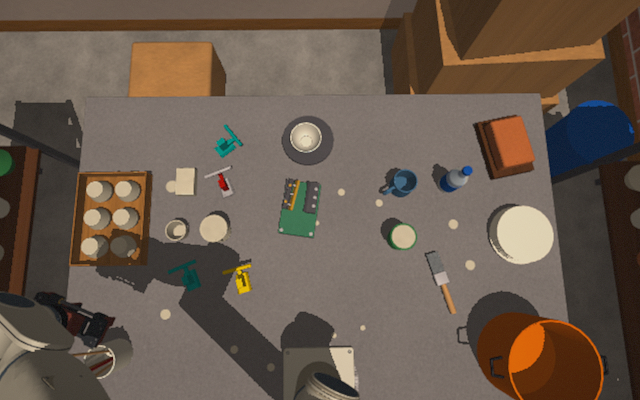

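View pics/wrist0.png

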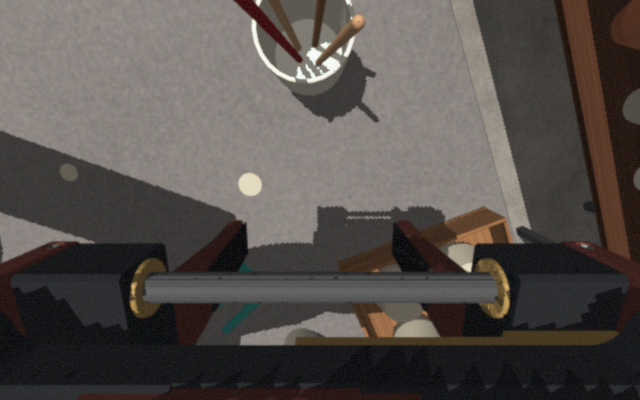

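Candidates in the top view: red-post rest (224,183), turquoise (228,141), dark turquoise (186,275) and yellow (240,278). By the description, the target is the red-post one at (224,183). I'll check it and the bracket in close crops.

```bash
cat > h.py <<'E'
import numpy as np, cv2
from station import env, set_gripper, viewer, workorder
from scipy.spatial.transform import Rotation as R
def cam(n, st=None):
    p=viewer.camera_params(n)
    if n=="wrist":
        T=np.eye(4); T[:3,:3]=R.from_quat(st["orientation"]).as_matrix(); T[:3,3]=st["tool_pos"]
        P=T@p["tool_from_camera"]
    else: P=p["pose"]
    return p,P
def p2w(n,u,v,z,st=None):
    p,P=cam(n,st)
    d=P[:3,:3]@np.array([(u-p["cx"])/p["fx"],-(v-p["cy"])/p["fy"],-1]); o=P[:3,3]
    return o+d*(z-o[2])/d[2]
def w2p(n,X,st=None):
    p,P=cam(n,st); c=P[:3,:3].T@(np.asarray(X,float)-P[:3,3])
    return np.array([p["cx"]+p["fx"]*c[0]/-c[2], p["cy"]-p["fy"]*c[1]/-c[2]])
def shot(n,name):
    st=env.read_state(); im=viewer.camera(n); cv2.imwrite(f"pics/{name}.png",im); return st,im
def down(yaw):  # tool z down, tool x axis at yaw
    c,s=np.cos(yaw),np.sin(yaw)
    return R.from_matrix(np.array([[c,s,0],[s,-c,0],[0,0,-1]])).as_quat()
E
python3 - <<'E'
from h import *
a=cv2.imread("pics/top0.png");b=cv2.imread("pics/scene0.png")
c1=cv2.resize(a[130:260,160:340],None,fx=4.4,fy=4.4,interpolation=cv2.INTER_CUBIC)
cv2.imwrite("pics/topc.png",c1)
c2=cv2.resize(b[150:310,300:500],None,fx=3.7,fy=3.7,interpolation=cv2.INTER_CUBIC)
cv2.imwrite("pics/scenec.png",c2)
print(p2w("top",224,183,50),p2w("top",300,208,30),p2w("top",306,137,50))
E
```

```text
[625.96834191 295.51727355  50.        ] [544.39430645  51.84640997  30.        ] [778.8249615   29.82472723  50.        ]
```

View pics/topc.png

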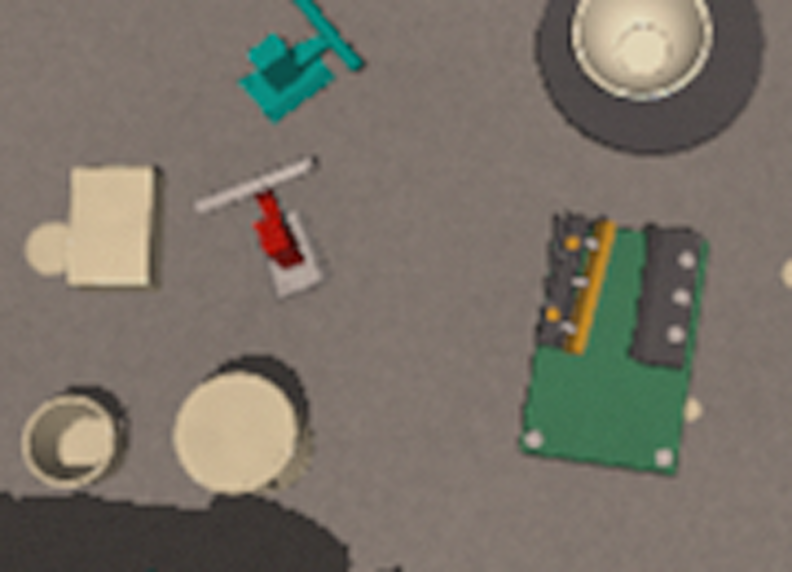

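View pics/scenec.png

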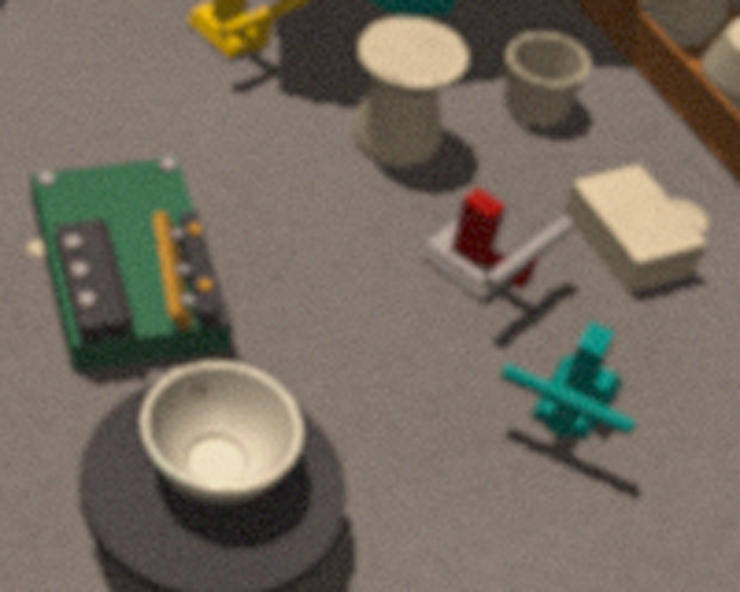

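The close crop confirms the red post on a grey steel foot, with the bar towards the upper left. Next I'll fit rough poses and take wrist close-ups.

Run:
```python
from h import *
f=lambda x,y:(x/4.4+160,y/4.4+130)
b1=p2w("top",*f(198,208),52);b2=p2w("top",*f(315,160),52)
print("bar",b1,b2); d=b1-b2; yr=np.arctan2(-d[0],d[1]); m=(b1+b2)/2; print(yr, m-45*np.array([np.cos(yr),np.sin(yr),0]))
print("post top",p2w("top",*f(272,230),70))
for c in [(522,452),(676,472),(706,240)]: print("br",p2w("top",*f(*c),30))
for yaw in (yr,yr+np.pi): print(env.ik([620,293,200],down(yaw)))
for yaw in (-.1,np.pi-.1): print(env.ik([560,50,200],down(yaw)))
```

```text
bar [645.20911819 356.68522981  52.        ] [680.63946418 272.07351963  52.        ]
0.3965568324573578 [621.41645479 296.99836444  52.        ]
post top [623.55285736 297.585474    70.        ]
br [464.77110509 120.8503347   30.        ]
br [448.59142799   8.71764358  30.        ]
br [621.7387006  -15.81558691  30.        ]
[ 4.24118301e-01  6.26687268e-01  1.54718312e+00 -4.44089210e-16
  9.67722270e-01  1.59835780e+00]
[ 4.24118301e-01  6.26687268e-01  1.54718312e+00 -4.44089210e-16
  9.67722270e-01 -1.54323486e+00]
[ 6.78822007e-02  4.72448636e-01  1.83827780e+00 -4.44089210e-16
  8.30866216e-01  1.73867853e+00]
[ 6.78822007e-02  4.72448636e-01  1.83827780e+00 -4.44089210e-16
  8.30866216e-01 -1.40291413e+00]
```

Run:
```python
from h import *
yr=0.3966
p=np.array([621.5,297])-35*np.array([np.cos(yr),np.sin(yr)])
env.reach([p[0],p[1],290],down(yr)); env.hold(0.2)
st,im=shot("wrist","w_rest"); np.save("w_rest.npy",np.r_[st["tool_pos"],st["orientation"]])
yb=-.141
p=np.array([543.2,52.5])-20*np.array([np.cos(yb),np.sin(yb)])
env.reach([p[0],p[1],330],down(yb)); env.hold(0.2)
st,im=shot("wrist","w_br"); np.save("w_br.npy",np.r_[st["tool_pos"],st["orientation"]])
print(st["time_s"],st["force"])
```

```text
3.2167 [ 0.46948475 -0.16666788 -0.26109485]
```

View pics/w_rest.png

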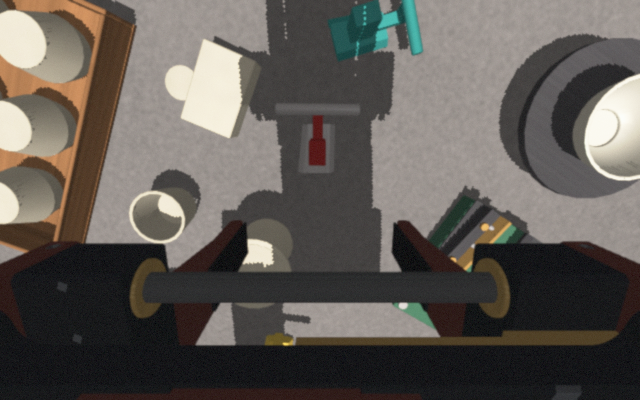

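View pics/w_br.png

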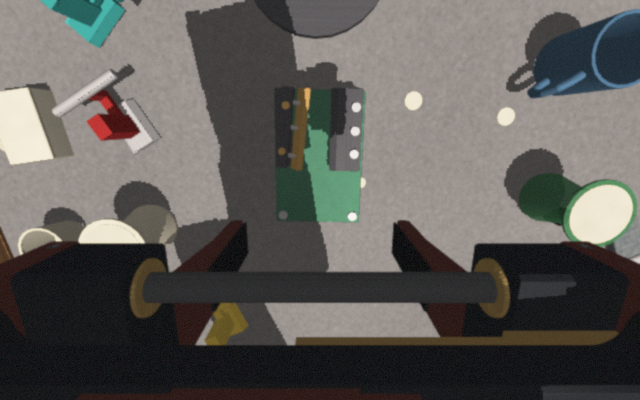

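Run:
```python
from h import *
a=cv2.imread("pics/w_rest.png")[90:190,260:380]
a=np.clip(a.astype(float)*2,0,255).astype(np.uint8)
cv2.imwrite("pics/w_rest_c.png",cv2.resize(a,None,fx=6,fy=6,interpolation=cv2.INTER_CUBIC)[:600])
b=cv2.imread("pics/w_br.png")[80:230,260:380]
b=np.clip((b/255.)**.6*255,0,255).astype(np.uint8)
cv2.imwrite("pics/w_br_c.png",cv2.resize(b,None,fx=4,fy=4,interpolation=cv2.INTER_CUBIC))
```

```text
(no output)
```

View pics/w_rest_c.png

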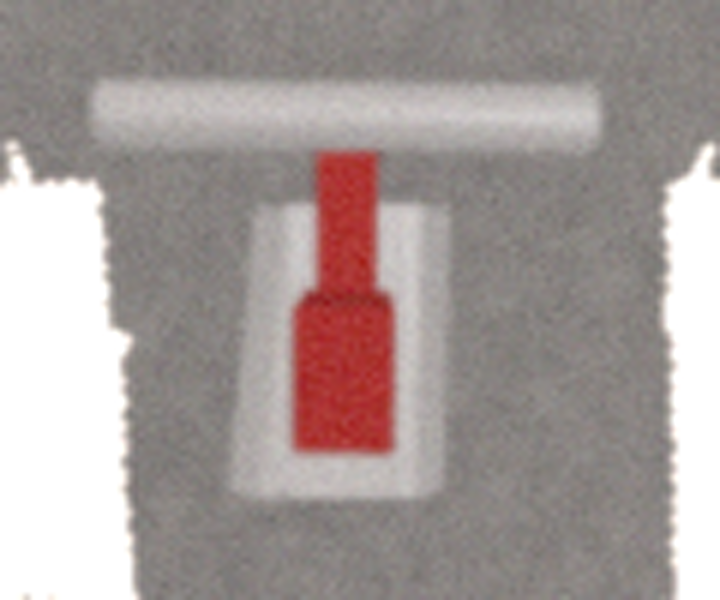

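View pics/w_br_c.png

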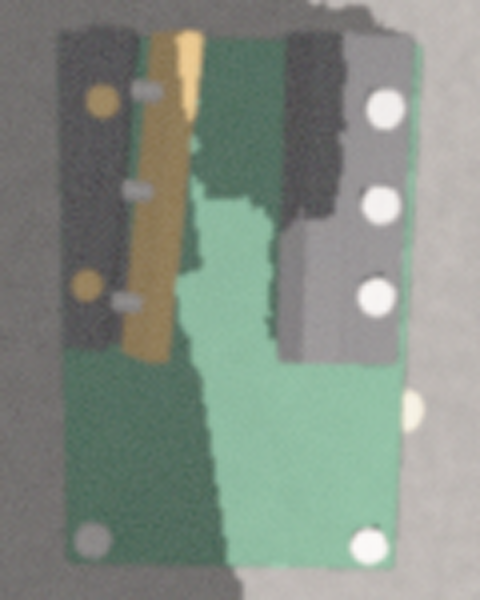

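```bash
cat > fit.py <<'E'
from h import *
from scipy.optimize import least_squares
def ld(f):
    a=np.load(f); return dict(tool_pos=a[:3],orientation=a[3:])
def fit(views,x0):
    def res(q):
        c,s=np.cos(q[2]),np.sin(q[2]); r=[]
        for n,st,pts in views:
            for (X,uv) in pts:
                W=[q[0]+c*X[0]-s*X[1],q[1]+s*X[0]+c*X[1],X[2]]
                r+=list((w2p(n,W,st)-uv))
        return np.array(r)
    o=least_squares(res,x0); return o.x,np.round(o.fun.reshape(-1,2),1)
E
python3 - <<'E'
from fit import *
g=lambda x,y:(260+x/6,90+y/6)
k=lambda x,y:(260+x/4,80+y/4)
t=lambda x,y:(x/4.4+160,y/4.4+130)
R1=[((45,45,52),g(92,112)),((45,-45,52),g(602,118)),((-13,9,70),g(294,452)),((-13,-9,70),g(393,452)),((-30,-23.5,0),g(443,495)),((30,-23.5,0),g(447,205)),((-30,23.5,0),g(232,497))]
T1=[((45,45,52),t(198,208)),((45,-45,52),t(315,160))]
B1=[((-88,58,30),k(68,563)),((-88,-58,30),k(393,567)),((88,-58,30),k(422,42))]
T2=[((-88,58,30),t(522,452)),((-88,-58,30),t(676,472)),((88,-58,30),t(706,240))]
for V,x0 in [([("wrist",ld("w_rest.npy"),R1)],[621,297,.4]),([("top",None,T1)],[621,297,.4]),
  ([("wrist",ld("w_br.npy"),B1)],[543,52,-.14]),([("top",None,T2)],[543,52,-.14])]:
    x,r=fit(V,x0); print(x,r.tolist())
E
```

```text
[6.20804546e+02 3.01974042e+02 3.86292586e-01] [[-0.2, 0.3], [-1.0, 0.4], [-0.9, 0.5], [-0.4, 0.7], [1.1, -0.9], [1.6, 0.2], [0.3, -1.7]]
[6.21409555e+02 2.97000666e+02 3.96678620e-01] [[0.3, -0.1], [-0.3, 0.1]]
[ 5.45030758e+02  5.57329959e+01 -1.54634708e-01] [[-0.8, 0.5], [0.5, 0.7], [0.3, -0.9]]
[ 5.43446802e+02  5.30283109e+01 -1.37603500e-01] [[-0.5, 0.2], [0.3, 0.1], [0.2, -0.3]]
```

Run:
```python
from h import *
yb=-.148
c=np.array([544.2,54]); e=np.array([np.cos(yb),np.sin(yb)])
p=c+45*e
env.reach([p[0],p[1],270],down(yb+np.pi)); env.hold(0.3)
st,im=shot("wrist","w_br2"); np.save("w_br2.npy",np.r_[st["tool_pos"],st["orientation"]])
p=c-45*e
env.reach([p[0],p[1],270],down(yb)); env.hold(0.3)
st,im2=shot("wrist","w_br3"); np.save("w_br3.npy",np.r_[st["tool_pos"],st["orientation"]])
print(st["time_s"],st["tool_pos"])
for n,i in (("w_br2_c",im),("w_br3_c",im2)):
    b=i[50:230,240:400]; b=np.clip((b/255.)**.6*255,0,255).astype(np.uint8)
    cv2.imwrite(f"pics/{n}.png",cv2.resize(b,None,fx=3.3333,fy=3.3333,interpolation=cv2.INTER_CUBIC))
```

```text
9.2583 [499.70040329  60.61521262 269.98569555]
```

View pics/w_br2_c.png

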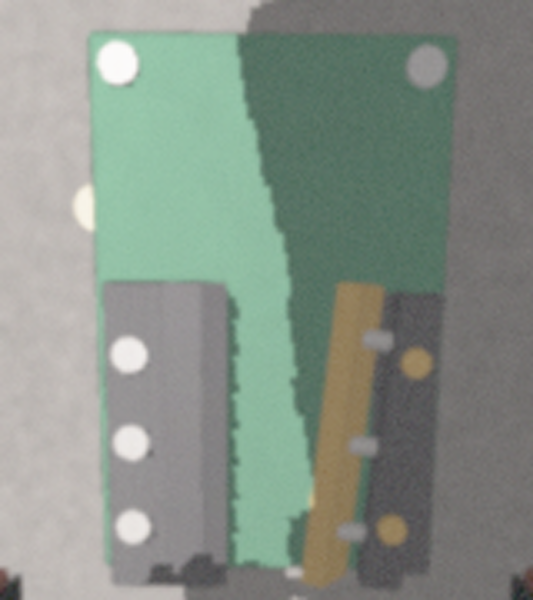

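View pics/w_br3_c.png

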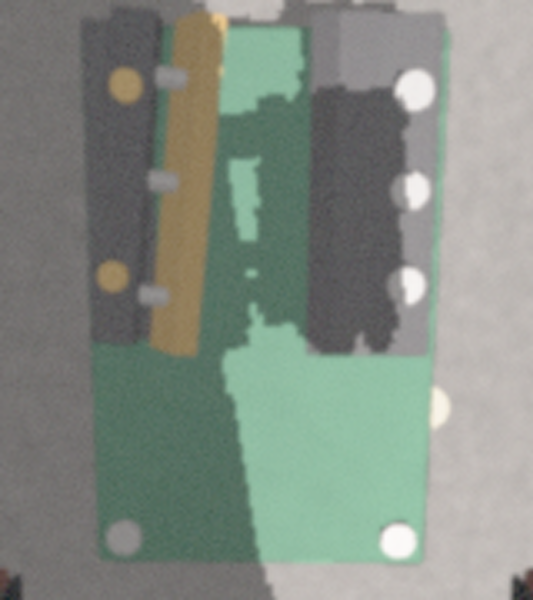

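Run:
```python
from fit import *
k=lambda x,y:(240+x*.3,50+y*.3)
A=[((-88,-58,30),k(90,35)),((-88,58,30),k(457,38)),((88,-58,30),k(107,567))]
B=[((-88,58,30),k(98,560)),((-88,-58,30),k(425,562)),((88,-58,30),k(449,28))]
va=("wrist",ld("w_br2.npy"),A); vb=("wrist",ld("w_br3.npy"),B)
for V in ([va],[vb],[va,vb]):
    x,r=fit(V,[544,54,-.14]); print(x,r.tolist())
```

```text
[ 5.47320622e+02  5.47365827e+01 -1.55634819e-01] [[-0.8, -0.5], [1.2, -0.4], [-0.4, 1.3]]
[ 5.44930549e+02  5.59186308e+01 -1.52719549e-01] [[-0.3, 0.8], [-0.2, 0.7], [0.5, -1.2]]
[ 5.46238598e+02  5.53124234e+01 -1.54595583e-01] [[-0.6, -1.7], [1.6, -1.7], [-0.0, 0.5], [-0.2, -0.4], [0.0, -0.3], [1.1, -2.5]]
```

Run:
```python
from h import *
q=down(.39)
set_gripper(56)
env.reach([621,300,215],q)
env.move_l([621,300,113],rate=90)
set_gripper(0)
s=env.read_state(); print(s["width"],s["force"],s["tool_pos"],s["time_s"])
env.move_l([621,300,150],rate=60); env.hold(.3)
s,im=shot("wrist","w_grip"); np.save("w_grip.npy",np.r_[s["tool_pos"],s["orientation"]])
print(s["width"],s["force"],s["wrist_torque"],s["tool_pos"],s["orientation"],s["time_s"])
```

```text
18.248392710010908 [-0.81734606  0.05672108  1.6808657 ] [620.98023946 300.05295441 113.06123967] 13.0083
18.104362675870323 [ 0.17530841  1.42601393 -5.15151371] [-0.04686621  0.13424123 -0.03545747] [620.83890261 299.95084766 149.58483354] [ 9.81045543e-01  1.93777040e-01 -3.09367971e-04  7.38117256e-05] 14.075
```

View pics/w_grip.png

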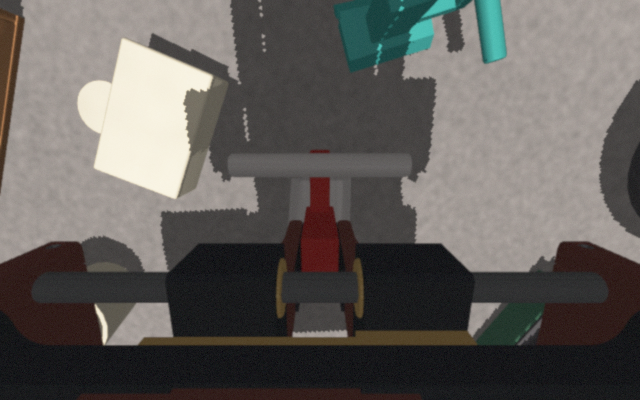

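Run:
```python
from fit import *
im=cv2.imread("pics/w_grip.png"); c=cv2.resize(im[140:190,220:420],None,fx=4,fy=4,interpolation=cv2.INTER_CUBIC)
cv2.imwrite("pics/w_grip_c.png",np.clip(c.astype(float)*1.8,0,255).astype(np.uint8))
```

```text
(no output)
```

View pics/w_grip_c.png

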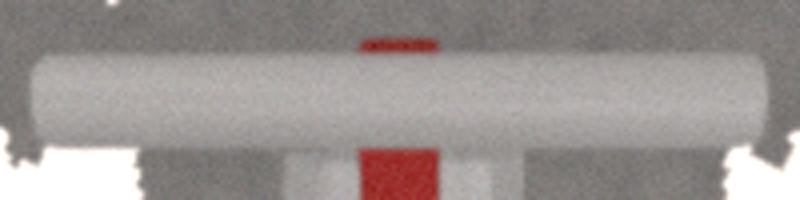

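Run:
```python
from fit import *
p=viewer.camera_params("wrist");T=p["tool_from_camera"]
for u,v in [(227.75,165),(319.9,165.2),(412,165.3)]:
    d=T[:3,:3]@np.array([(u-p["cx"])/p["fx"],-(v-p["cy"])/p["fy"],-1]); o=T[:3,3]
    print(o+d*(61-o[2])/d[2])
# targets ik check
yb=-.1545; e=np.array([np.cos(yb),np.sin(yb)]); c=np.array([546,55.3])
for x in (-55,60): print(env.ik([*(c+x*e),141],down(yb)))
```

```text
[ 46.82755146 -46.95108387  61.        ]
[46.753703   -0.95447259 61.        ]
[46.72992158 45.03969189 61.        ]
[ 1.04966865e-01  4.99605695e-01  2.00556212e+00 -4.44089210e-16
  6.36424843e-01  1.83026319e+00]
[ 5.63564861e-02  6.14532283e-01  1.75623674e+00 -4.44089210e-16
  7.70823631e-01  1.78165281e+00]
```

Run:
```python
from h import *
yb=-.1545; e=np.array([np.cos(yb),np.sin(yb)]); n=np.array([-e[1],e[0]]); c=np.array([546,55.3])
env.move_l([621,300,230],rate=150)
p=c+(-52)*e+1.5*n
env.reach([*p,220],down(yb)); 
env.move_l([*p,160],rate=80); env.hold(.3)
s,im=shot("wrist","w_hov"); np.save("w_hov.npy",np.r_[s["tool_pos"],s["orientation"]])
print(s["width"],s["force"],s["tool_pos"],s["orientation"],s["time_s"])
i=im[20:300,200:440]; i=np.clip((i/255.)**.6*255,0,255).astype(np.uint8)
cv2.imwrite("pics/w_hov_c.png",cv2.resize(i,None,fx=2.1,fy=2.1,interpolation=cv2.INTER_CUBIC))
s,im=shot("scene","s_hov"); cv2.imwrite("pics/s_hov_c.png",cv2.resize(im[130:300,250:450],None,fx=3,fy=3))
```

```text
17.88740923047321 [ 0.32780721 -0.29197033 -4.56087722] [495.05598339  64.79943015 160.39930287] [ 9.97017683e-01 -7.71722784e-02  4.16355123e-04 -7.64913308e-05] 17.05
```

View pics/w_hov_c.png

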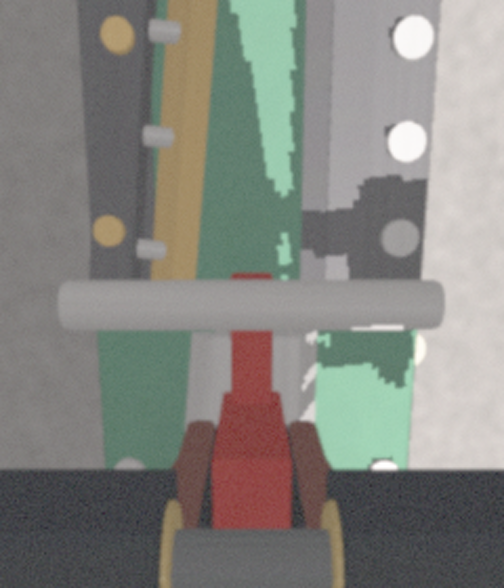

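View pics/s_hov_c.png

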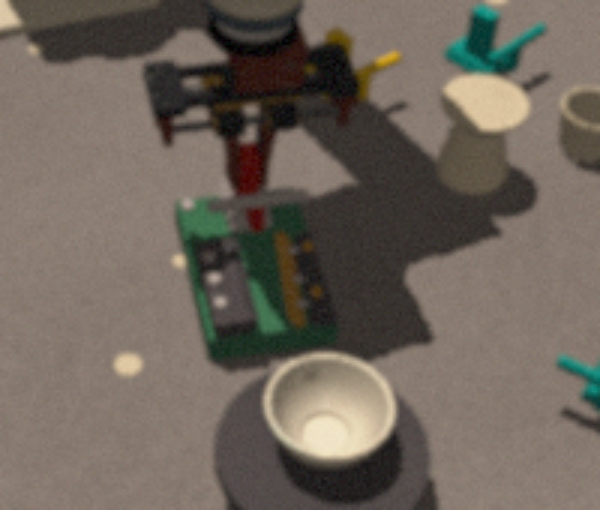

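Alignment looks right: the bracket's edges are symmetric about the tool line, offset about 1.8 mm against an intended 1.5 mm. Now I'll lower it gently.

Run:
```python
from h import *
yb=-.1545; e=np.array([np.cos(yb),np.sin(yb)]); n=np.array([-e[1],e[0]]); c=np.array([546,55.3])
p=c+(-52)*e+1.5*n
env.move_l([*p,148],rate=40)
r=env.move_l([*p,138],rate=8,f_stop=4)
s=env.read_state(); print(r,s["force"],s["wrist_torque"],s["tool_pos"],s["time_s"])
```

```text
True [0.6341936  0.80736378 4.84203457] [-0.05703154  0.12707843  0.03766991] [494.980245    64.82664677 143.00408251] 18.325
```

```bash
cat > g.py <<'E'
from h import *
yb=-.1545; e=np.array([np.cos(yb),np.sin(yb)]); n=np.array([-e[1],e[0]]); c=np.array([546,55.3])
def loc(s):
    d=s["tool_pos"][:2]-c; f=s["force"][:2]
    return dict(x=round(d@e,2),y=round(d@n,2),z=round(s["tool_pos"][2],2),fx=round(f@e,2),fy=round(f@n,2),fz=round(s["force"][2],2),tq=np.round(s["wrist_torque"],2).tolist(),t=s["time_s"],w=round(s["width"],2))
def go(x,y,z,rate,f=None):
    r=env.move_l([*(c+x*e+y*n),z],rate=rate,f_stop=f); print(r,loc(env.read_state())); return r
E
python3 - <<'E'
from g import *
go(-52,1.5,143.1,5)
for x in (-40,-25,-10,2):
    if go(x,1.5,143.1,30,5): break
E
```

```text
False {'x': np.float64(-51.98), 'y': np.float64(1.5), 'z': np.float64(143.06), 'fx': np.float64(0.24), 'fy': np.float64(-0.69), 'fz': np.float64(-0.7), 'tq': [-0.01, 0.03, 0.01], 't': 18.7667, 'w': 17.83}
False {'x': np.float64(-39.63), 'y': np.float64(1.5), 'z': np.float64(143.03), 'fx': np.float64(0.97), 'fy': np.float64(0.36), 'fz': np.float64(-0.99), 'tq': [-0.02, -0.07, -0.0], 't': 19.3167, 'w': 17.92}
False {'x': np.float64(-24.78), 'y': np.float64(1.51), 'z': np.float64(143.03), 'fx': np.float64(-0.79), 'fy': np.float64(0.6), 'fz': np.float64(-1.09), 'tq': [-0.02, -0.03, 0.0], 't': 19.9667, 'w': 18.09}
False {'x': np.float64(-9.77), 'y': np.float64(1.49), 'z': np.float64(143.08), 'fx': np.float64(0.69), 'fy': np.float64(0.06), 'fz': np.float64(-1.06), 'tq': [-0.03, 0.01, 0.04], 't': 20.6167, 'w': 17.78}
False {'x': np.float64(2.31), 'y': np.float64(1.53), 'z': np.float64(143.07), 'fx': np.float64(0.84), 'fy': np.float64(0.92), 'fz': np.float64(-2.17), 'tq': [-0.08, -0.03, -0.01], 't': 21.1667, 'w': 18.14}
```

Run:
```python
from g import *
go(2,-4,143.1,4,3.5)
env.hold(.2); print(loc(env.read_state()))
```

```text
True {'x': np.float64(1.88), 'y': np.float64(-0.41), 'z': np.float64(143.04), 'fx': np.float64(-1.24), 'fy': np.float64(0.45), 'fz': np.float64(5.15), 'tq': [0.04, 0.06, 0.01], 't': 21.8667, 'w': 17.71}
{'x': np.float64(1.86), 'y': np.float64(-0.39), 'z': np.float64(143.03), 'fx': np.float64(-0.24), 'fy': np.float64(-0.24), 'fz': np.float64(6.35), 'tq': [0.03, 0.11, -0.06], 't': 22.0667, 'w': 17.97}
```

Run:
```python
from g import *
go(2,-0.2,143.1,4); env.hold(.1); print(loc(env.read_state()))
go(18,-0.2,143.1,15,5)
r=go(60,-0.2,143.1,5,5)
env.hold(.2); print(loc(env.read_state()))
```

```text
False {'x': np.float64(2.04), 'y': np.float64(-0.28), 'z': np.float64(143.11), 'fx': np.float64(0.15), 'fy': np.float64(-0.94), 'fz': np.float64(2.63), 'tq': [-0.2, 0.01, -0.05], 't': 22.4667, 'w': 17.92}
{'x': np.float64(2.05), 'y': np.float64(-0.26), 'z': np.float64(143.12), 'fx': np.float64(-0.23), 'fy': np.float64(-0.15), 'fz': np.float64(2.65), 'tq': [-0.13, 0.03, -0.03], 't': 22.5667, 'w': 17.97}
False {'x': np.float64(18.11), 'y': np.float64(-0.22), 'z': np.float64(143.1), 'fx': np.float64(-0.5), 'fy': np.float64(0.27), 'fz': np.float64(2.65), 'tq': [-0.06, 0.09, -0.05], 't': 23.7833, 'w': 17.62}
True {'x': np.float64(49.31), 'y': np.float64(-0.37), 'z': np.float64(143.09), 'fx': np.float64(0.31), 'fy': np.float64(-0.21), 'fz': np.float64(4.03), 'tq': [-0.04, 0.05, -0.1], 't': 29.2667, 'w': 17.69}
{'x': np.float64(49.3), 'y': np.float64(-0.37), 'z': np.float64(143.12), 'fx': np.float64(1.11), 'fy': np.float64(-0.57), 'fz': np.float64(3.23), 'tq': [-0.1, -0.18, -0.07], 't': 29.4667, 'w': 18.03}
```

```bash
cat > push.py <<'E'
from g import *
import sys
def rd(k=4):
    a=[]
    for _ in range(k):
        env.hold(.03); q=loc(env.read_state()); a.append([q[i] for i in("x","y","z","fx","fy","fz","t")])
    return np.round(np.mean(a,0),2)
def push(x,y,z,goal,n,step):
    for _ in range(n):
        x+=step; env.move_l([*(c+x*e+y*np.array(globals()["n"])),z],rate=6,f_stop=8)
        m=rd(); print(round(x,2),m.tolist())
        if m[3]<-goal: break
    return x
E
python3 - <<'E'
from push import *
x=push(49.3,-.3,143.1,8,10,.6)
E
```

```text
49.9 [49.5, -0.32, 143.13, -2.72, 0.11, 5.72, 29.88]
50.5 [49.62, -0.32, 143.12, -3.83, -0.24, 7.83, 30.26]
51.1 [49.81, -0.3, 143.15, -5.83, 0.32, 9.17, 30.64]
51.7 [50.08, -0.28, 143.16, -7.53, 0.52, 10.16, 31.02]
52.3 [50.4, -0.27, 143.16, -8.33, 0.38, 11.76, 31.41]
```

Run:
```python
from push import *
x=push(52.3,-.3,143.1,14.3,12,.6)
env.hold(.3); print(rd(6).tolist())
s,im=shot("wrist","w_push")
```

```text
52.9 [50.83, -0.28, 143.11, -9.38, 0.4, 11.94, 31.79]
53.5 [51.29, -0.29, 143.12, -9.73, 0.57, 12.25, 32.17]
54.1 [51.82, -0.31, 143.08, -9.75, 0.42, 12.14, 32.56]
54.7 [52.28, -0.31, 143.08, -10.85, 0.63, 12.4, 32.94]
55.3 [52.78, -0.36, 143.02, -10.33, 0.19, 12.74, 33.33]
55.9 [53.22, -0.35, 143.02, -11.5, 0.28, 13.49, 33.71]
56.5 [53.74, -0.36, 142.99, -11.56, 0.57, 13.57, 34.09]
57.1 [54.17, -0.36, 142.99, -12.11, 0.01, 14.28, 34.48]
57.7 [54.64, -0.38, 142.95, -12.26, 0.34, 14.29, 34.86]
58.3 [55.06, -0.39, 142.95, -13.57, 0.56, 14.58, 35.24]
58.9 [55.5, -0.4, 142.91, -13.63, 0.48, 15.07, 35.62]
59.5 [55.92, -0.4, 142.92, -14.66, 0.46, 15.34, 36.01]
[55.92, -0.4, 142.92, -14.01, 0.55, 15.97, 36.48]
```

View pics/w_push.png

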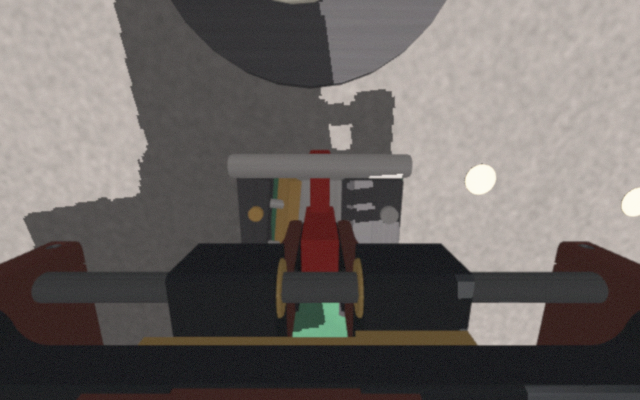

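Run:
```python
from push import *
x=push(59.5,-.3,143.1,15.0,2,.5)
env.hold(.3); a=rd(6); print(a.tolist())
env.move_l([*(c+(a[0]+.1)*e+a[1]*n),143.0],rate=6); b=rd(6); print(b.tolist())
```

```text
60.0 [56.27, -0.42, 142.88, -14.61, 0.48, 16.06, 36.94]
60.5 [56.6, -0.41, 142.88, -15.56, 0.76, 16.48, 37.33]
[56.6, -0.42, 142.88, -15.67, 0.41, 16.96, 37.79]
[56.01, -0.5, 142.88, -2.28, -0.1, 6.07, 38.78]
```

Run:
```python
from push import *
set_gripper(46); print(rd(6).tolist(), loc(env.read_state())["w"])
s,im=shot("wrist","w_rel")
a=loc(s)
env.move_l([*(c+a["x"]*e+a["y"]*n),225],rate=80); env.hold(.2)
print(rd(4).tolist())
s,im=shot("wrist","w_fin"); np.save("w_fin.npy",np.r_[s["tool_pos"],s["orientation"]])
```

```text
[56.71, -0.43, 142.99, 0.12, 0.03, -0.03, 39.61] 46.5
[56.59, -0.48, 224.61, -0.17, 0.07, -0.2, 41.2]
```

View pics/w_rel.png

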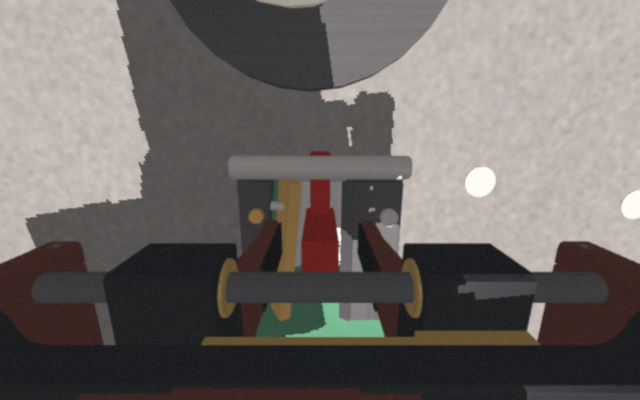

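View pics/w_fin.png

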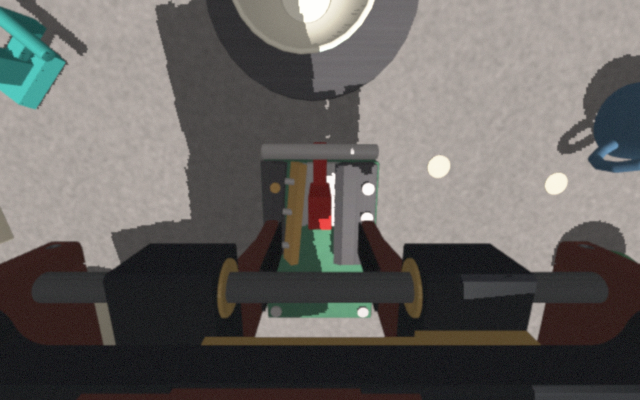

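Run:
```python
from push import *
env.move_l([*(c-10*e),330],rate=150); env.hold(.2)
s,im=shot("wrist","w_end"); np.save("w_end.npy",np.r_[s["tool_pos"],s["orientation"]])
b=im[60:200,230:410]; b=np.clip((b/255.)**.6*255,0,255).astype(np.uint8)
cv2.imwrite("pics/w_end_c.png",cv2.resize(b,None,fx=4,fy=4,interpolation=cv2.INTER_CUBIC))
s,im=shot("scene","s_end")
for n_ in("scene",):
    d=cv2.absdiff(im,cv2.imread("pics/scene0.png"))
print(s["time_s"])
```

```text
42.5333
```

View pics/w_end_c.png

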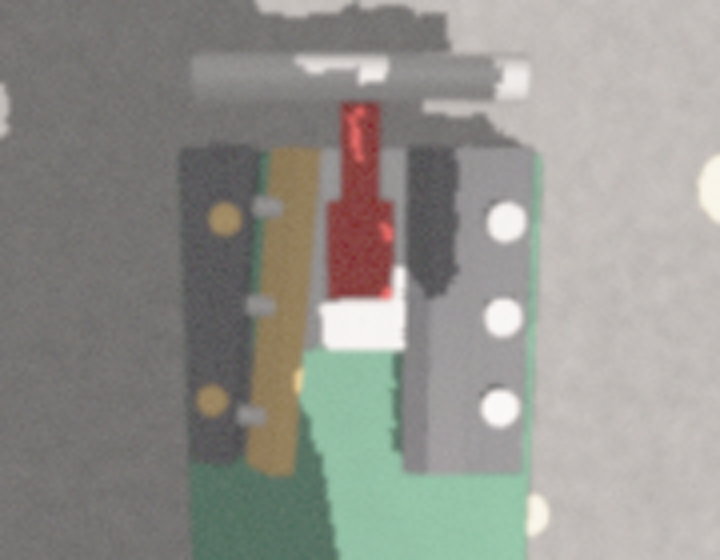

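View pics/s_end.png

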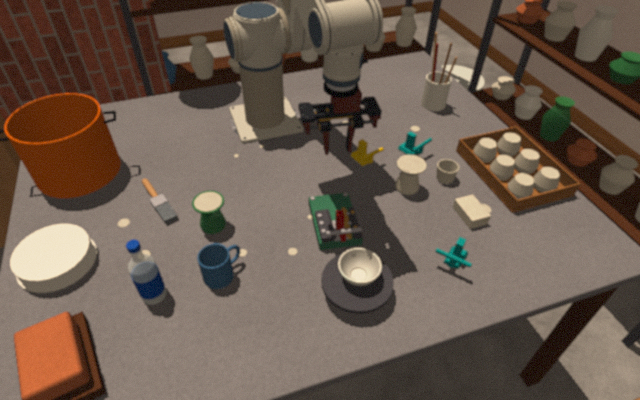

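Run:
```python
from fit import *; from g import e,n,c
st=ld("w_end.npy"); k=lambda x,y:(230+x/4,60+y/4)
for nm,uv,z in [("postL",(327,297),100),("postR",(393,297),100),("barL",(191,77),82),("barR",(530,79),82),("brFR",(540,152),30)]:
    d=p2w("wrist",*k(*uv),z,st)[:2]-c; print(nm,round(d@e,1),round(d@n,1))
```

```text
postL 44.1 8.8
postR 44.1 -8.7
barL 101.0 45.2
barR 100.5 -45.5
brFR 86.0 -56.9
```

Run:
```python
from h import *
print(workorder.sign_off()); print(env.read_state()["time_s"])
```

```text
the job is handed in; nothing more can be done
None
the job is handed in; nothing more can be done
```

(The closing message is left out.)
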